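# Start a wooden wing nut and clamp a corner block

## Task

Clamp the small corner block in the hold-down jig: set the wooden wing nut upright on the jig's threaded post, press it on lightly and turn it backward (anticlockwise from above) until you feel it drop onto the start of the thread, then run it on clockwise until the strap holds the block snugly, finger-tight, and let go. Feel your way: do not force the nut down on the thread end, do not crush the block, and leave the violin and the other tools and things where they lie.

Things in the scene. Friction and masses are not known exactly. Their poses are not given: they have to be found in the camera images.
- nut_grip (a point): the loose pale wooden wing nut, about 0.09 kg, flange down; point on its axis 28 mm above its underside, where to grip; z up. Lowest 8 mm: round flange 54 mm across. From 8 to 40 mm: hub with two flats 44 mm apart (faces at own y = +-22 mm, 26 mm long: grip these, fingers closing along own y) and rounded wings to 37 mm along own +-x. Bore right through.
- nut_foot (a point): centre of the wing nut's underside, axes as nut_grip. The bore is 30 mm wide with a right-hand two-start thread inside (23 mm free between its tips); its two lower thread ends lie 5 mm above the underside at own +x and own -x, so a half turn of the nut makes no difference.
- thread_top (a point): point on the jig's upright post, level with the two upper ends of its thread, 84 mm above the table; axes of the jig. Right-hand, two starts, 16 mm travel a turn, 1.5 mm play. The ends lie within 1.2 rad of the jig's +x and -x; where is hidden (glued in by eye). A nut set on with its x 1.35 rad clockwise of the jig's x rests on the thread and needs 0.15 to 2.55 rad back.
- post_tip (a point): tip of the post, 16 mm above thread_top: 12 mm wide there, tapering out to the 21 mm core (thread crests 28 mm). Turned back, the nut climbs 2.5 mm a rad until its underside is 1.8 mm below thread_top, then drops 7 mm within about 0.2 rad. From there some 2.7 rad clockwise bring it home, underside 14 mm below thread_top, meeting the strap after about 0.5 rad.
- strap (a joint): hinge of the jig's dark strap, from the heel over the post to the block; 0 = level, cork pad just on the block, + = nose lifted (rad). A spring holds it up at 0.048; pressing it down at the post takes 3 to 5 N. Level, its top is 68 mm and its two brass pins (the nut's seat) 70 mm above the table. Home, about 0.25 N m on the nut gives 6 N on the block, each 0.1 rad more adds some 7 N; the thread holds itself.
- hold_down: the hold-down jig, fixed: pale base board 130 x 250 x 20 mm, origin on the table under it, z up; heel with the strap's hinge at own +y, block at own -y, post 18 mm to own +y of the origin.
- corner_block: the wood block to be clamped, 36 x 40 x 26 mm, lying loose on the base board under the strap's cork pad; origin at the centre of its underside. It need not be touched.
- gouge: gouge with wooden handle, 225 mm long, lying on the table left of the jig; leave it. Origin under its middle
- small_mallet: wooden mallet, 187 mm long, 38 mm high, lying behind the gouge; leave it. Origin under its middle
- violin_body: white violin body, 355 x 207 x 68 mm, lying flat behind the work; leave it. Origin under its middle
- thumb_plane: small brass thumb plane, 25 x 60 x 34 mm, at the right; leave it. Origin under its middle
- cork_block: cork sanding block, 44 x 70 x 28 mm, at the right; leave it. Origin under its middle
- pencil_red: red pencil, 136 mm long, near the front edge; leave it. Origin under its middle
- sanding_stick: pale sanding stick, 148 x 12 x 7 mm, behind the jig; leave it. Origin under its middle

How it is judged:
On the way, in this order (a step that is already met when the one before it is completed fails the run):
1. the nut sits upright on the post, pressed lightly on the upper end of the thread, turned back to where the two thread ends are about to pass each other (horizontal distance between nut_foot and thread_top below 0.003 m and angle between nut_foot's own z axis and vertical below 0.12 rad and z of nut_foot in the frame of thread_top between -0.0036 and -0.0008 m and contact force between wing_nut and hold_down above 0.5 N), for 0.05 s.
2. the nut has dropped one thread deep onto the thread (horizontal distance between nut_foot and thread_top below 0.003 m and angle between nut_foot's own z axis and vertical below 0.12 rad and z of nut_foot in the frame of thread_top below -0.008 m), for 0.1 s.
3. the nut is run down so far that the strap grips the block (value of joint strap below 0.006 rad and contact force between strap and corner_block above 3 N), for 0.2 s.
At the end, for the whole second after the job is handed in: the nut stands upright (within 0.12 rad) on the post (axes within 3 mm), let go; the strap is pulled down level (joint below 0.006 rad) and presses on the block with more than 3 N (all of step 3 and horizontal distance between nut_foot and thread_top below 0.003 m and angle between nut_foot's own z axis and vertical below 0.12 rad); the robot touches nothing.
It fails at once if the nut is forced onto the thread end with more than 50 N before the strap is pressed down (contact force between wing_nut and hold_down above 50 N and value of joint strap above 0.03 rad).
It fails at once if the block is squeezed with more than 40 N (contact force between strap and corner_block above 40 N).
It fails at once if the violin body is pushed more than 15 mm (distance of violin_body from where it was at the start of the episode above 0.015 m).
It fails at once if a tool or other thing lying round about (gouge, mallet, plane, cork block, pencil, sanding stick) is pushed more than 20 mm (distance of any of gouge, small_mallet, thumb_plane, cork_block, pencil_red, sanding_stick from where it was at the start of the episode above 0.02 m).
It also fails if it takes over 67 s, if anything falls off the work surface, if the arm or the gripper's body presses on something with over 40 N, if the wrist force passes 120 N, or if a joint passes its speed limit or range.

## Robot

A 7-joint arm with a two-finger parallel gripper is mounted at the origin on a cart in front of the work surface, level with it; the furniture and walls round the work are solid. World frame = base frame: x ahead of the robot, y to its left, z up, the work surface at z = 0. Lengths are in m, angles in rad, forces in N, time in s.
With the tool pointing down it reaches from about 0.4 to 0.75 m from the base axis. Payload 19.5 kg.
Tool frame: the origin (TCP) lies midway between the tips of the shut fingers; the grasp point (between the pads) lies tcp_to_grasp behind it (tcp_to_grasp is the distance from the TCP to the grasp point, in m); z points along the fingers, y is the direction in which the jaws open and shut (so a half turn about z gives the same grasp; the last joint's range is limited). The gripper opens to 85 mm and grips with 20 to 120 N. Pads are 22 mm wide; open, the fingers measure 114 mm over their backs; the gripper's body (76 mm by 85 mm) begins 54 mm behind the grasp point. The pads swing forward as they close: fully open they stand 13 mm farther back than shut.
Start: joints at [-1.351, 0.707, -0.028, 1.485, 0.022, 0.951, -0.075], TCP at [0.149, 0.555, 0.231] pointing down, gripper open.
Joint ranges: [-2.71, 2.71], [-0.32, 2.16], [-1.57, 1.52], [0, 2.45], [-1.46, 4.6], [0, 2.02], [-2.83, 2.83]. Speed limits (rad/s): [1.89, 1.89, 2.57, 2.57, 3.01, 3.01, 3.01].

## Interface

Orientations are given as a rotation vector (axis times angle).
In Python, from workcell import * gives the robot as it stands. The module is installed in compiled form; this text tells all that it offers.
- The arm moves only by the shell command python3 -m creep 'ROWS' [FORCE]. ROWS is JSON, a list of rows, each a list of 7 numbers: the shift along the tool's x, y, z in m, then the turn, a rotation vector about the tool's x, y, z in degrees, then the closure, from 0 (fully open) to 1 (shut). A call has 1 to 12 rows; each row is the pose to reach, as a shift and turn from the pose commanded when the call began, along the tool's axes at that moment; what a row does not reach only later rows make up. A row lasts 1/12 s, in which the tool goes at most 41.7 mm and 7.16 degrees, less where a joint would pass 70% of its speed; a pose out of reach is approached as far as the arm can. A call with a gripper value outside its range is refused whole. The fingers move at their own pace and stop on an object; FORCE is the grip in N (left out, the last holds). Time passes only in rows, so rows that repeat a pose let the fingers close. It gives the time, the measured TCP pose, the force and the opening at its end, in the units of the state.
- observe(): the state, without advancing time (a new reading comes with each control period).
- capture(name): name is "scene" or "top" or "wrist"; returns (picture, depth): 420x560x3 uint8, red, green, blue; 420x560 float32, m along the optical axis (not along the pixel's ray), 0 where there is no reading.
- calibration(name): a dict with "K" (3x3 intrinsics, pixels), "dist" ([k1, k2, p1, p2, k3] as OpenCV has them; the pictures are not rectified), "extrinsics" (4x4, takes a point from camera to world coordinates). Camera axes: x right, y up, looking along -z (the intrinsics and any distortion apply to the point x, -y, -z); pixel columns grow to the right and rows downward; lengths in m; the calibration is good to about 2 mm. A picture is of the moment at which its call begins: read the wrist's pose just before it. calibration takes no time and is no camera call; for the wrist camera it gives the pose at the moment of the call.
- hand_in(): hands the job in, once; it reports no verdict.
Trained networks look in the newest picture that a camera, given by its name, has taken for a name from the list of things; names that differ only in an ending like _2 or _b are one class to them, and where a whole thing is asked for, a point or a joint stands for the part that bears it (a point fixed in the world has none). Each returns a list of dicts, best first, with "p" (0 to 1); they miss things now and then, are a little off and sometimes report something else, mostly with a low value. They report only what shows in the picture. A call takes as long as a camera call.
- regions_of(camera, target): "pixels" (420x560 bool, what is visible of it) and "at" ([column, row] in pixels, amid what is visible of it).
- tip_of(camera, target): "at" ([column, row] in pixels: a listed point, or the origin of a listed thing).
The state is a dict: "time_s": time; "qpos": joint angles; "dq": joint speeds; "tau": joint torques, N m; "ee_pos": TCP position; "ee_rot": TCP orientation; "contact_force": force on the tool from outside, world axes, zero at the start; "torque": the same for the moment, N m; "grip_width": opening from 0.0 (shut) to 1.0 (fully open).
Only numpy, scipy, OpenCV 4.12 (cv2) and the standard library are available. Lean on these libraries where they do the work, as an engineer would, in place of code of your own. Each camera call takes 0.05 s, during which the arm holds its last target. There are 200 camera calls.

## Working session

There is one attempt and no reset: what is moved stays moved. The work goes in short steps, Python scripts to look and compute and a shell command to move; the robot and the scene stay as the last step left them, time stands still between calls to the robot, and variables do not carry over. Pictures are saved under pics/ and viewed, about 8 in all and at most 12, crops included, and the job is handed in when it is done.

```bash
mkdir -p pics; cat > h.py <<'E'
from workcell import *
import numpy as np, cv2
from scipy.spatial.transform import Rotation as R
def snap(n,f=None):
    c=calibration(n); p,d=capture(n)
    if f: cv2.imwrite('pics/'+f,p[:,:,::-1])
    return p,d,c
def world(c,uv,d):
    "pixels Nx2 + depth N -> world"
    uv=np.asarray(uv,float).reshape(-1,1,2)
    q=cv2.undistortPoints(uv,np.array(c['K']),np.array(c['dist'])).reshape(-1,2)
    d=np.asarray(d,float).reshape(-1)
    P=np.c_[q[:,0]*d,-q[:,1]*d,-d]; E=np.array(c['extrinsics'])
    return P@E[:3,:3].T+E[:3,3]
def onplane(c,uv,z):
    a=world(c,uv,np.ones(len(np.reshape(uv,(-1,2))))); o=np.array(c['extrinsics'])[:3,3]
    return o+(a-o)*((z-o[2])/(a[:,2]-o[2]))[:,None]
def project(c,P):
    E=np.array(c['extrinsics']); q=(np.asarray(P,float).reshape(-1,3)-E[:3,3])@E[:3,:3]
    q=q*[1,-1,-1]
    return cv2.projectPoints(q,np.zeros(3),np.zeros(3),np.array(c['K']),np.array(c['dist']))[0].reshape(-1,2)
E
python3 - <<'E'
from h import *
np.set_printoptions(precision=4,suppress=True)
o=observe(); print(o['time_s'],o['ee_pos'],o['ee_rot'],o['grip_width'],tcp_to_grasp)
for n in ['top','scene']:
    p,d,c=snap(n,n+'0.png')
    print(n,np.array(c['extrinsics'])[:3,3])
    for t in ['nut_grip','hold_down','corner_block']:
        for r in regions_of(n,t)[:2]:
            m=r['pixels']&(d>0); v,u=np.nonzero(m)
            W=world(c,np.c_[u,v],d[m]); print(t,r['p'],r['at'],W.mean(0),W.min(0),W.max(0))
    for t in ['nut_grip','nut_foot','thread_top','post_tip','hold_down']:
        for r in tip_of(n,t)[:2]:
            z={'nut_grip':.028,'nut_foot':0,'thread_top':.084,'post_tip':.1,'hold_down':0}[t]
            print(t,r['p'],r['at'],onplane(c,r['at'],z))
E
```

```text
0.0 [0.1487 0.5551 0.2308] [-0.4101 -3.1146  0.0017] 1.0008038691234293 0.0187
top [0.4018 0.0421 1.2826]
nut_grip 0.87 [373.1, 257.6] [ 0.4745 -0.1919  0.0329] [ 0.4474 -0.222  -0.0046] [ 0.5072 -0.1647  0.0459]
nut_grip 0.67 [240.2, 174.1] [0.7277 0.1975 0.0072] [ 0.6998  0.1326 -0.001 ] [0.7564 0.2611 0.0161]
hold_down 0.62 [242.6, 238.9] [0.5285 0.1657 0.0386] [ 0.4402  0.0354 -0.0029] [0.6224 0.3082 0.107 ]
hold_down 0.54 [373.2, 257.3] [ 0.4737 -0.1918  0.033 ] [ 0.445  -0.222  -0.0024] [ 0.504  -0.1647  0.0459]
corner_block 0.68 [323.8, 297.0] [ 0.3656 -0.0604  0.0092] [ 0.3476 -0.1035  0.0023] [ 0.3822 -0.0087  0.0173]
corner_block 0.62 [267.6, 245.3] [0.5078 0.1064 0.0445] [0.4943 0.1005 0.02  ] [0.5236 0.114  0.0648]
nut_grip 0.57 [368.4, 257.0] [[ 0.4761 -0.1829  0.028 ]]
nut_grip 0.33 [143.5, 223.0] [[0.5689 0.4678 0.028 ]]
nut_foot 0.74 [368.0, 261.3] [[ 0.4652 -0.1865  0.    ]]
nut_foot 0.52 [243.3, 239.6] [[0.5258 0.1782 0.    ]]
thread_top 0.98 [234.0, 233.6] [[0.534  0.1953 0.084 ]]
post_tip 0.9 [240.4, 229.7] [[0.5431 0.1761 0.1   ]]
post_tip 0.66 [343.3, 163.1] [[ 
[... 318 characters left out ...]
]
hold_down 0.73 [232.1, 229.9] [0.5125 0.1518 0.0353] [ 0.4368  0.0294 -0.0028] [0.6615 0.3388 0.1033]
corner_block 0.76 [241.7, 234.1] [0.5061 0.112  0.0382] [0.4926 0.0969 0.0213] [0.5295 0.1407 0.051 ]
corner_block 0.68 [232.2, 226.4] [0.5116 0.1516 0.0364] [ 0.4368  0.0294 -0.0004] [0.6695 0.3323 0.1033]
nut_grip 0.6 [335.9, 290.0] [[ 0.4719 -0.196   0.028 ]]
nut_foot 0.9 [334.5, 297.8] [[ 0.472  -0.1954  0.    ]]
nut_foot 0.37 [418.9, 295.1] [[ 0.6022 -0.3704 -0.    ]]
thread_top 0.93 [229.2, 204.2] [[0.5454 0.1926 0.084 ]]
post_tip 0.9 [231.1, 202.6] [[0.537  0.1782 0.1   ]]
post_tip 0.75 [405.6, 269.8] [[ 0.558  -0.3292  0.1   ]]
hold_down 0.81 [232.4, 233.1] [[0.5281 0.1709 0.    ]]
```

```bash
python3 - <<'E'
import cv2,numpy as np
a=cv2.imread('pics/top0.png')[130:350,120:440]; cv2.imwrite('pics/t1.png',cv2.resize(a,None,fx=2.5,fy=2.5,interpolation=3))
E
```

```text
(no output)
```

View pics/t1.png

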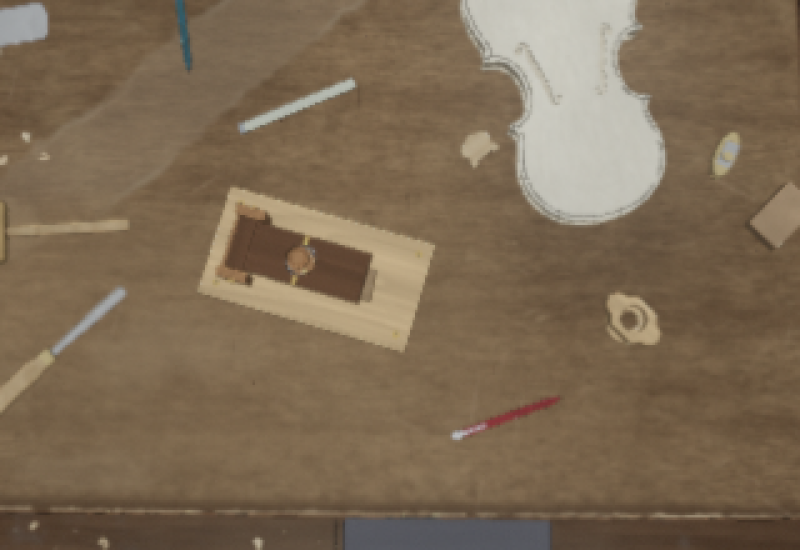

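The top view shows the jig at crop (300,262), heel to the left, with the post in the middle. The nut is at (632,320), its wings running upper left to lower right. Next I'll measure both yaws and work out the approach.

```bash
cat >> h.py <<'E'
np.set_printoptions(precision=4,suppress=True)
def goal(tcp,jaw=None):
    "shift in tool axes (mm) and turn about tool z (deg) so that TCP at tcp, jaw line (tool y) along world angle jaw mod pi, tool straight down"
    o=observe(); r=R.from_rotvec(o['ee_rot']); M=r.as_matrix()
    print('t',o['time_s'],'tcp',o['ee_pos'],'jaw',np.arctan2(M[1,1],M[0,1]),'z',M[:,2],'q7',o['qpos'][6],'w',o['grip_width'],'F',o['contact_force'],'T',o['torque'])
    sh=M.T@(np.array(tcp)-o['ee_pos'])*1000
    if jaw is None: jaw=np.arctan2(M[1,1],M[0,1])
    best=[]
    for k in (0,np.pi):
        y=np.array([np.cos(jaw+k),np.sin(jaw+k),0]); z=np.array([0,0,-1.]); T=np.c_[np.cross(y,z),y,z]
        best.append(np.degrees(R.from_matrix(M.T@T).as_rotvec()))
    print('shift mm',sh,'turn deg',best)
E
python3 - <<'E'
from h import *
def ax(P):
    (cx,cy),(w,h),a=cv2.minAreaRect((P[:,:2]*1000).astype(np.float32)); b=cv2.boxPoints(((cx,cy),(w,h),a))
    e=b[1]-b[0]; f=b[2]-b[1]; e=e if np.hypot(*e)>np.hypot(*f) else f
    return cx,cy,w,h,np.degrees(np.arctan2(e[1],e[0]))
for n in ['top','scene']:
    p,d,c=snap(n)
    for t,zr,at in [('hold_down',(.014,.026),(.53,.17)),('nut_grip',(.03,.05),(.472,-.19))]:
        for r in regions_of(n,t):
            m=r['pixels']&(d>0); v,u=np.nonzero(m); W=world(c,np.c_[u,v],d[m])
            if np.hypot(*(W.mean(0)[:2]-at))>.04: continue
            S=W[(W[:,2]>zr[0])&(W[:,2]<zr[1])]
            q=S[:,:2]-S[:,:2].mean(0); e,V=np.linalg.eigh(q.T@q); print(n,t,len(S),ax(S),S.mean(0),'pca',np.degrees(np.arctan2(V[1,1],V[0,1])),e); break
goal([.472-.07,-.19,.2])
E
```

```text
top hold_down 2388 (531.875, 168.5388946533203, 250.79837036132812, 130.09156799316406, np.float32(74.38502)) [0.5248 0.1519 0.0204] pca 75.68981742078286 [ 4.6638 13.9295]
top nut_grip 236 (475.1359558105469, -193.32608032226562, 75.01780700683594, 42.36963653564453, np.float32(44.4282)) [ 0.4747 -0.1935  0.0396] pca 46.83835548704173 [0.0345 0.1   ]
scene hold_down 1581 (532.0119018554688, 165.69131469726562, 253.37841796875, 133.8869171142578, np.float32(74.49537)) [0.5052 0.1356 0.0204] pca 90.38941370102042 [1.8087 8.0149]
scene nut_grip 279 (472.23785400390625, -194.0970458984375, 72.03866577148438, 45.06632995605469, np.float32(61.768867)) [ 0.47   -0.1965  0.0378] pca -136.67477508172118 [0.0414 0.1214]
t 1.2 tcp [0.1488 0.5554 0.2313] jaw 1.3089676595918078 z [-0.     -0.0001 -1.    ] q7 -0.0754991695973844 w 0.9992667405578602 F [-0.128   0.6033  0.2649] T [-0.0398 -0.013   0.0031]
shift mm [-437.4867 -654.4426   31.3419] turn deg [array([-0.0061,  0.0006,  0.    ]), array([  -0.001 ,   -0.0095, -180.    ])]
```

```bash
python3 -m creep '[[-0.383,-0.265,-0.02,0,0,80,0],[-0.383,-0.265,-0.02,0,0,80,0],[-0.383,-0.265,-0.02,0,0,80,0],[-0.383,-0.265,-0.02,0,0,80,0],[-0.383,-0.265,-0.02,0,0,80,0],[-0.383,-0.265,-0.02,0,0,80,0],[-0.383,-0.265,-0.02,0,0,80,0],[-0.383,-0.265,-0.02,0,0,80,0],[-0.383,-0.265,-0.02,0,0,80,0],[-0.383,-0.265,-0.02,0,0,80,0],[-0.383,-0.265,-0.02,0,0,80,0],[-0.383,-0.265,-0.02,0,0,80,0]]' 60; python3 - <<'E'
from h import *
goal([.42,-.19,.2],-np.pi/4)
c=calibration('wrist'); print(c['extrinsics'],project(c,[[.537,.186,.084],[.537,.186,.1]]))
E
```

```text
time_s: 2.2
ee_pos: [0.4537, 0.1948, 0.2518]
ee_rot: [2.329, 2.103, 0.001]
contact_force: [0.3, -1.0, 0.8]
grip_width: 1.0
t 2.2 tcp [0.4537 0.1948 0.2518] jaw -0.1018632633036336 z [ 0.0026 -0.002  -1.    ] q7 -0.3211831062775074 w 1.0003080616627342 F [ 0.2892 -1.0078  0.8208] T [-0.0101 -0.0638 -0.009 ]
shift mm [-386.1321    5.4266   52.5233] turn deg [array([ 0.1859,  0.0435, 39.1635]), array([  -0.0556,    0.2378, -140.8363])]
[[ 0.9948  0.0987  0.0255  0.4595]
 [-0.102   0.956   0.2749  0.2639]
 [ 0.0027 -0.2761  0.9611  0.3946]
 [ 0.      0.      0.      1.    ]] [[356.2172 191.9297]
 [360.2706 195.3959]]
```

```bash
python3 - <<'E'
from h import *
p,d,c=snap('wrist','w1.png')
v,u=np.mgrid[0:420,0:560]; m=d>0
W=world(c,np.c_[u[m],v[m]],d[m])
near=np.hypot(W[:,0]-.537,W[:,1]-.186)<.04
for lo,hi in [(.09,.11),(.082,.09),(.074,.082)]:
    S=W[near&(W[:,2]>lo)&(W[:,2]<hi)]; print(lo,len(S),S.mean(0),S.min(0),S.max(0))
for t,z in [('thread_top',.084),('post_tip',.1)]:
    for r in tip_of('wrist',t)[:2]: print(t,r['p'],r['at'],onplane(c,r['at'],z))
B=W[(abs(W[:,2]-.02)<.004)&(np.hypot(W[:,0]-.532,W[:,1]-.168)<.16)]
print(cv2.minAreaRect((B[:,:2]*1000).astype(np.float32)),len(B))
S=W[near&(W[:,2]>.055)&(W[:,2]<.08)]; print('strap/pins',len(S),S.min(0),S.max(0))
E
```

```text
0.09 324 [0.533  0.1815 0.0976] [0.5237 0.17   0.0902] [0.5447 0.1902 0.1017]
0.082 120 [0.5288 0.1841 0.0849] [0.5205 0.174  0.082 ] [0.5485 0.1919 0.0898]
0.074 172 [0.5317 0.1782 0.0775] [0.5075 0.1467 0.074 ] [0.561  0.1939 0.082 ]
thread_top 0.6 [349.3, 197.9] [[0.5294 0.1802 0.084 ]]
post_tip 0.88 [357.1, 200.8] [[0.5336 0.1807 0.1   ]]
((530.9554443359375, 167.2151336669922), (249.47483825683594, 130.11680603027344), 74.49464416503906) 10041
strap/pins 2912 [0.5018 0.146  0.055 ] [0.571  0.2257 0.0799]
```

View pics/w1.png

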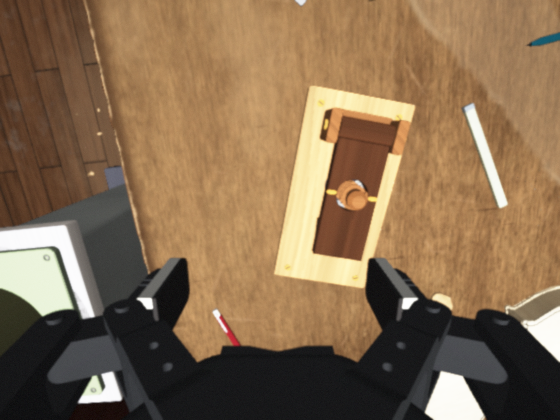

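```bash
python3 -m creep '[[-0.386,0.005,0.03,0,0,39,0],[-0.386,0.005,0.03,0,0,39,0],[-0.386,0.005,0.03,0,0,39,0],[-0.386,0.005,0.03,0,0,39,0],[-0.386,0.005,0.03,0,0,39,0],[-0.386,0.005,0.03,0,0,39,0],[-0.386,0.005,0.03,0,0,39,0],[-0.386,0.005,0.03,0,0,39,0],[-0.386,0.005,0.03,0,0,39,0],[-0.386,0.005,0.03,0,0,39,0],[-0.386,0.005,0.03,0,0,39,0],[-0.386,0.005,0.03,0,0,39,0]]'; python3 - <<'E'
from h import *
goal([.475,-.193,.1],-np.pi/4)
c=calibration('wrist'); print(project(c,[[.475,-.193,.028]]))
p,d,c=snap('wrist','w2.png')
for t,z in [('nut_grip',.028),('nut_foot',0)]:
    for r in tip_of('wrist',t)[:2]: print(t,r['p'],r['at'],onplane(c,r['at'],z))
for r in regions_of('wrist','nut_grip')[:1]:
    m=r['pixels']&(d>0); v,u=np.nonzero(m); W=world(c,np.c_[u,v],d[m])
    print(r['p'],len(W),W.min(0),W.max(0))
    S=W[(W[:,2]>.033)&(W[:,2]<.05)]; print(len(S),S.mean(0),cv2.minAreaRect((S[:,:2]*1000).astype(np.float32)))
    q=S[:,:2]-S[:,:2].mean(0);e,V=np.linalg.eigh(q.T@q);print(np.degrees(np.arctan2(V[1,1],V[0,1])))
E
```

```text
time_s: 3.35
ee_pos: [0.4216, -0.1839, 0.2212]
ee_rot: [-2.891, -1.229, -0.0]
contact_force: [0.1, 0.8, 0.1]
grip_width: 1.002
t 3.35 tcp [ 0.4216 -0.1839  0.2212] jaw -0.7668965655844867 z [-0.0001  0.0006 -1.    ] q7 -0.03874302422703222 w 1.0017327118689106 F [0.0507 0.7733 0.0577] T [0.0508 0.0093 0.0072]
shift mm [ 30.464   44.7905 121.1941] turn deg [array([-0.0313, -0.0214,  1.0601]), array([   0.0334,   -0.0488, -178.9399])]
[[317.602  159.9439]]
nut_grip 0.71 [319.6, 161.8] [[ 0.4752 -0.1961  0.028 ]]
nut_foot 0.7 [313.2, 161.0] [[ 0.4708 -0.1951  0.    ]]
0.82 1918 [ 0.4458 -0.2232 -0.0008] [ 0.5023 -0.1647  0.0425]
1452 [ 0.475  -0.1928  0.0397] ((475.0647277832031, -193.9576416015625), (74.48587036132812, 42.09043884277344), 46.871124267578125)
46.59232851244321
```

```bash
python3 -m creep '[[0.03,0.0453,0.03,0,0,0,0],[0.03,0.0453,0.07,0,0,-0.5,0],[0.03,0.0453,0.11,0,0,-0.5,0],[0.03,0.0453,0.15,0,0,-0.5,0],[0.03,0.0453,0.18,0,0,-0.5,0],[0.03,0.0453,0.2,0,0,-0.5,0],[0.03,0.0453,0.208,0,0,-0.5,0],[0.03,0.0453,0.213,0,0,-0.5,0],[0.03,0.0453,0.213,0,0,-0.5,0],[0.03,0.0453,0.213,0,0,-0.5,0]]'; python3 - <<'E'
from h import *
goal([.475,-.1937,.008],np.radians(-43.2))
E
```

```text
time_s: 4.38
ee_pos: [0.4756, -0.1945, 0.0096]
ee_rot: [2.885, 1.241, 0.002]
contact_force: [-0.2, 0.2, -0.5]
grip_width: 0.999
t 4.3833 tcp [ 0.4756 -0.1945  0.0096] jaw -0.7586332586853342 z [ 0.0014 -0.0007 -1.    ] q7 0.07622143184479352 w 0.9992089695253966 F [-0.1627  0.175  -0.4706] T [-0.0068 -0.0567 -0.0505]
shift mm [ 0.1873 -0.9814  1.5502] turn deg [array([ 0.0856, -0.0275, -0.2665]), array([ -0.0431,  -0.1342, 179.7335])]
```

```bash
python3 -m creep '[[0,0,0.001,0,0,0,0.3],[0,0,0.001,0,0,0,0.6],[0,0,0.001,0,0,0,0.9],[0,0,0.001,0,0,0,1],[0,0,0.001,0,0,0,1],[0,0,0.001,0,0,0,1],[0,0,0.001,0,0,0,1],[0,0,0.001,0,0,0,1]]' 50; python3 - <<'E'
from h import *
goal([.475,-.1937,.2],np.radians(-2.8))
E
```

```text
time_s: 5.05
ee_pos: [0.4752, -0.1946, 0.0081]
ee_rot: [2.886, 1.24, 0.001]
contact_force: [-1.2, 1.2, 12.8]
grip_width: 0.506
t 5.05 tcp [ 0.4752 -0.1946  0.0081] jaw -0.7593039040495886 z [ 0.0009 -0.0002 -1.    ] q7 0.07695176761372992 w 0.506274463639005 F [-1.2228  1.2031 12.7599] T [ 0.2727  0.2927 -0.0332]
shift mm [   0.6142   -0.6235 -191.9476] turn deg [array([  0.0507,  -0.0086, -40.7049]), array([ -0.0109,  -0.0644, 139.2951])]
```

```bash
python3 -m creep '[[0,0,-0.03,0,0,0,1],[0,0,-0.07,0,0,0,1],[0,0,-0.11,0,0,0,1],[0.03,-0.019,-0.14,0,0,-6,1],[0.266,-0.169,-0.162,0,0,-40.7,1],[0.266,-0.169,-0.162,0,0,-40.7,1],[0.266,-0.169,-0.162,0,0,-40.7,1],[0.266,-0.169,-0.162,0,0,-40.7,1],[0.266,-0.169,-0.162,0,0,-40.7,1],[0.266,-0.169,-0.162,0,0,-40.7,1],[0.266,-0.169,-0.162,0,0,-40.7,1],[0.266,-0.169,-0.162,0,0,-40.7,1]]'; python3 -m creep '[[0,0.00,0,0,0,0,1],[0,0.00,0,0,0,0,1]]'; python3 - <<'E'
from h import *
goal([.536,.184,.17],np.radians(-2.8))
p,d,c=snap('wrist','w3.png')
v,u=np.mgrid[0:420,0:560]; m=d>0
W=world(c,np.c_[u[m],v[m]],d[m]); print(np.array(c['extrinsics'])[:3,3])
near=np.hypot(W[:,0]-.536,W[:,1]-.184)<.025
for lo,hi in [(.096,.104),(.092,.096),(.082,.09)]:
    S=W[near&(W[:,2]>lo)&(W[:,2]<hi)]; print(lo,len(S),S.mean(0),S.min(0),S.max(0))
for t,z in [('thread_top',.084),('post_tip',.1)]:
    for r in tip_of('wrist',t)[:2]: print(t,r['p'],r['at'],onplane(c,r['at'],z))
B=W[(abs(W[:,2]-.02)<.004)&(np.hypot(W[:,0]-.532,W[:,1]-.168)<.16)]
print(cv2.minAreaRect((B[:,:2]*1000).astype(np.float32)),len(B))
for r in tip_of('wrist','nut_grip')[:1]: print('nut',r,project(c,[observe()['ee_pos']+[0,0,.019]]))
E
```

```text
time_s: 6.05
ee_pos: [0.5357, 0.1223, 0.1695]
ee_rot: [-2.265, -2.174, -0.005]
contact_force: [-0.1, 1.3, -1.6]
grip_width: 0.507
time_s: 6.22
ee_pos: [0.5353, 0.114, 0.1694]
ee_rot: [2.275, 2.166, -0.001]
contact_force: [0.1, -0.3, -0.1]
grip_width: 0.506
t 6.2167 tcp [0.5353 0.114  0.1694] jaw -0.04925129616201075 z [-0.0002 -0.0008 -1.    ] q7 -0.04898545200967924 w 0.5061820719969337 F [ 0.1173 -0.268  -0.0708] T [ 0.0066  0.0141 -0.0388]
shift mm [69.9159 -2.7015 -0.6974] turn deg [array([-0.009 ,  0.0441, -0.0219]), array([  0.0692,   0.0141, 179.9781])]
[0.5378 0.1833 0.3123]
0.096 511 [0.5354 0.1798 0.0993] [0.5264 0.1706 0.096 ] [0.5445 0.1882 0.1023]
0.092 189 [0.5351 0.1802 0.0944] [0.5249 0.1696 0.0923] [0.5454 0.1897 0.096 ]
0.082 194 [0.5343 0.1797 0.0839] [0.5212 0.1673 0.0821] [0.5485 0.1915 0.0866]
thread_top 0.59 [271.6, 132.5] [[0.5335 0.1775 0.084 ]]
post_tip 0.68 [273.2, 130.2] [[0.535  0.1794 0.1   ]]
((531.602294921875, 167.3765106201172), (249.09896850585938, 130.6712188720703), 74.26085662841797) 14169
nut {'at': [272.3, 280.3], 'p': 0.61} [[279.4551 280.9804]]
```

View pics/w3.png

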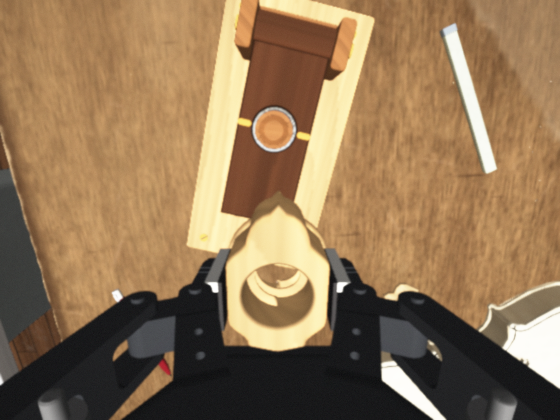

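The wrist view shows the post tip at about (274,129), with the brass pins on either side of it. The nut is held level at the bottom, bore at about (279,295). The post measured directly and the post worked out from the board differ by about 5 mm in y. I'll check that with the other cameras.

```bash
python3 - <<'E'
from h import *
for n in ['top','scene']:
    p,d,c=snap(n)
    v,u=np.mgrid[0:420,0:560]; m=d>0
    W=world(c,np.c_[u[m],v[m]],d[m])
    near=np.hypot(W[:,0]-.536,W[:,1]-.182)<.03
    for lo,hi in [(.09,.106),(.096,.106),(.08,.09)]:
        S=W[near&(W[:,2]>lo)&(W[:,2]<hi)]; print(n,lo,len(S),S.mean(0),S.min(0),S.max(0))
    o=observe()['ee_pos']
    near=(np.hypot(W[:,0]-o[0],W[:,1]-o[1])<.06)&(W[:,2]>.12)&(W[:,2]<.21); S=W[near]; print('nut zone',len(S),S.min(0) if len(S) else '')
c=calibration('wrist'); o=np.array(observe()['ee_pos'])
print(project(c,[o+[0,0,.032],o+[0,0,-.008],[.535,.18,.1],[.5365,.1847,.1],[.535,.18,.07],[.5365,.1847,.07]])); print(c['K'])
a=cv2.imread('pics/w3.png'); cv2.imwrite('pics/w3c.png',cv2.resize(a[80:360,200:360],None,fx=2.1,fy=2.1,interpolation=3))
E
```

```text
<stdin>:8: RuntimeWarning: Mean of empty slice.
  ret = um.true_divide(
Traceback (most recent call last):
ValueError: zero-size array to reduction operation minimum which has no identity
```

```bash
python3 - <<'E'
from h import *
c=calibration('top'); print('top0 tip',onplane(c,[[240,233]],.1),project(c,[[.535,.18,.1],[.5365,.1847,.1]]))
p,d,c=snap('scene')
v,u=np.mgrid[0:420,0:560]; m=d>0
W=world(c,np.c_[u[m],v[m]],d[m]); S=W[(np.hypot(W[:,0]-.536,W[:,1]-.182)<.03)&(W[:,2]>.09)&(W[:,2]<.106)]; print(len(S),S.mean(0) if len(S) else '')
c=calibration('wrist'); o=np.array(observe()['ee_pos'])
print(project(c,[o+[0,0,.032],o+[0,0,-.008],[.535,.18,.1],[.5365,.1847,.1],[.535,.18,.07],[.5365,.1847,.07]])); print(c['K'],c['dist'])
a=cv2.imread('pics/w3.png')[80:360,200:360]; b=cv2.imread('pics/top0.png')[200:280,200:280]
cv2.imwrite('pics/w3c.png',np.hstack([cv2.resize(a,None,fx=2,fy=2,interpolation=3),cv2.resize(b,(480,560),interpolation=3)]))
E
```

```text
top0 tip [[0.534 0.177 0.1  ]] [[238.8946 232.6331]
 [237.1824 232.0701]]
39 [0.5329 0.1761 0.0966]
[[279.2074 295.6068]
 [278.7052 255.5331]
 [272.8469 129.357 ]
 [274.6744 122.1367]
 [273.3658 128.7337]
 [274.9694 122.4056]]
[[299.8046   0.     277.028 ]
 [  0.     299.8046 209.7219]
 [  0.       0.       1.    ]] [-0.0268  0.      0.      0.      0.    ]
```

View pics/w3c.png

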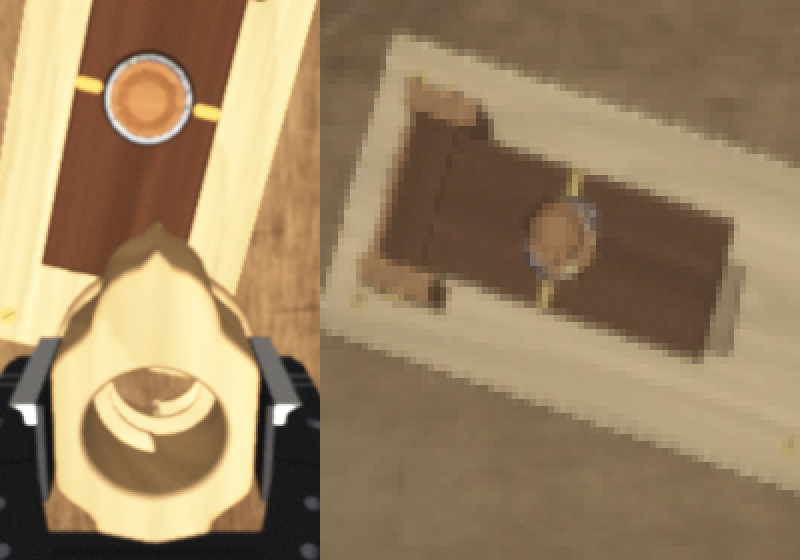

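Post centre is at wrist pixel (274,128.5) and the bore centre at (277.5,295.5). All three cameras put the post at about (0.536, 0.180). The jig origin is evidently not the board's centre, so I'll use the post measured directly. Going above it, then down.

```bash
python3 -m creep '[[0.03,-0.001,0,0,0,0,1],[0.055,-0.002,0,0,0,0,1],[0.0665,-0.0023,0,0,0,0,1],[0.0665,-0.0023,0.03,0,0,0,1],[0.0665,-0.0023,0.05,0,0,0,1],[0.0665,-0.0023,0.06,0,0,0,1],[0.0665,-0.0023,0.065,0,0,0,1],[0.0665,-0.0023,0.065,0,0,0,1]]'; python3 - <<'E'
from h import *
goal([.5363,.1805,.09],np.radians(-2.8))
p,d,c=snap('wrist','w4.png')
E
```

```text
time_s: 7.18
ee_pos: [0.5364, 0.1807, 0.104]
ee_rot: [-2.276, -2.166, 0.001]
contact_force: [0.2, -0.2, -0.8]
grip_width: 0.508
t 7.1833 tcp [0.5364 0.1807 0.104 ] jaw -0.04952224487391567 z [-0.0007 -0.0005 -1.    ] q7 -0.12718147132741103 w 0.5080952477825584 F [ 0.1933 -0.181  -0.7815] T [ 0.056   0.0287 -0.0227]
shift mm [-0.2439 -0.0579 13.9698] turn deg [array([-0.04  ,  0.0303, -0.0374]), array([  0.0475,   0.0629, 179.9626])]
```

View pics/w4.png

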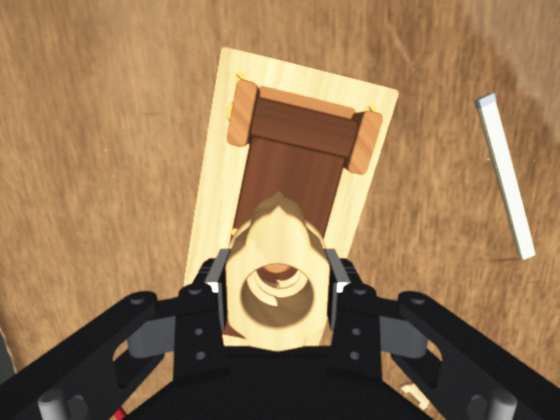

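```bash
python3 -m creep '[[0,0,0.003,0,0,0,1],[0,0,0.006,0,0,0,1],[0,0,0.009,0,0,0,1],[0,0,0.011,0,0,0,1],[0,0,0.012,0,0,0,1],[0,0,0.013,0,0,0,1]]'; python3 -m creep '[[0,0,0.001,0,0,0,1],[0,0,0.001,0,0,0,1]]'
```

```text
time_s: 7.73
ee_pos: [0.5364, 0.1812, 0.0912]
ee_rot: [2.275, 2.166, -0.0]
contact_force: [-0.8, -0.3, 0.3]
grip_width: 0.51
time_s: 7.9
ee_pos: [0.5364, 0.1812, 0.0902]
ee_rot: [2.275, 2.167, -0.0]
contact_force: [0.0, 0.1, -1.5]
grip_width: 0.506
```

```bash
for i in 1 2 3; do :; done; python3 -m creep '[[0,0,0.001,0,0,0,1],[0,0,0.001,0,0,0,1]]'; python3 -m creep '[[0,0,0.001,0,0,0,1],[0,0,0.001,0,0,0,1]]'; python3 -m creep '[[0,0,0.001,0,0,0,1],[0,0,0.001,0,0,0,1]]'
```

```text
time_s: 8.07
ee_pos: [0.5364, 0.1812, 0.0892]
ee_rot: [2.275, 2.166, -0.0]
contact_force: [0.0, 0.6, -0.8]
grip_width: 0.509
time_s: 8.23
ee_pos: [0.5363, 0.1812, 0.0882]
ee_rot: [-2.275, -2.167, 0.0]
contact_force: [0.4, 0.2, -0.8]
grip_width: 0.514
time_s: 8.4
ee_pos: [0.5363, 0.1812, 0.0871]
ee_rot: [-2.275, -2.166, 0.0]
contact_force: [0.4, 0.7, -0.5]
grip_width: 0.507
```

```bash
python3 -m creep '[[0,0,0.001,0,0,0,1],[0,0,0.001,0,0,0,1]]'; python3 -m creep '[[0,0,0.001,0,0,0,1],[0,0,0.001,0,0,0,1]]'; python3 -m creep '[[0,0,0.001,0,0,0,1],[0,0,0.001,0,0,0,1]]'
```

```text
time_s: 8.57
ee_pos: [0.5364, 0.1812, 0.0862]
ee_rot: [2.275, 2.166, -0.0]
contact_force: [-0.2, -1.1, -0.8]
grip_width: 0.508
time_s: 8.73
ee_pos: [0.5364, 0.1812, 0.0852]
ee_rot: [2.275, 2.167, -0.0]
contact_force: [-0.0, -0.3, 0.1]
grip_width: 0.51
time_s: 8.9
ee_pos: [0.5365, 0.1812, 0.0846]
ee_rot: [2.275, 2.166, 0.0]
contact_force: [-1.5, -0.4, 7.9]
grip_width: 0.51
```

```bash
python3 -m creep '[[0,0,-0.0003,0,0,-6,1],[0,0,-0.0005,0,0,-12,1],[0,0,-0.0008,0,0,-18,1],[0,0,-0.001,0,0,-24,1],[0,0,-0.001,0,0,-24,1]]'; python3 -m creep '[[0,0,-0.0003,0,0,-6,1],[0,0,-0.0005,0,0,-12,1],[0,0,-0.0008,0,0,-18,1],[0,0,-0.001,0,0,-24,1],[0,0,-0.001,0,0,-24,1]]';python3 - <<'E'
from h import *
goal([.5363,.1812,.09])
E
```

```text
time_s: 9.32
ee_pos: [0.5366, 0.181, 0.0857]
ee_rot: [1.766, 2.598, 0.001]
contact_force: [-0.8, -1.2, 6.6]
grip_width: 0.508
time_s: 9.73
ee_pos: [0.5366, 0.1809, 0.0867]
ee_rot: [1.187, 2.908, 0.0]
contact_force: [-0.7, -1.3, 7.7]
grip_width: 0.507
t 9.7333 tcp [0.5366 0.1809 0.0867] jaw 0.7956980603225923 z [ 0.0004  0.     -1.    ] q7 0.4379615054025301 w 0.5073667451962598 F [-0.7014 -1.3462  7.6937] T [-0.3457  0.3186  0.088 ]
shift mm [ 0.3743 -0.0108 -3.2971] turn deg [array([ 0.0179,  0.0153, -0.    ]), array([  0.0241,  -0.028 , 180.    ])]
```

```bash
python3 -m creep '[[0,0,-0.0003,0,0,-6,1],[0,0,-0.0005,0,0,-12,1],[0,0,-0.0008,0,0,-18,1],[0,0,-0.001,0,0,-24,1],[0,0,-0.001,0,0,-24,1]]'; python3 -m creep '[[0,0,-0.0003,0,0,-6,1],[0,0,-0.0005,0,0,-12,1],[0,0,-0.0008,0,0,-18,1],[0,0,-0.0008,0,0,-18,1]]'
```

```text
time_s: 10.15
ee_pos: [0.5364, 0.181, 0.0876]
ee_rot: [-0.556, -3.092, 0.0]
contact_force: [-3.3, -2.3, 8.0]
grip_width: 0.51
time_s: 10.48
ee_pos: [0.5364, 0.1809, 0.0883]
ee_rot: [-0.068, -3.141, 0.0]
contact_force: [-1.1, -2.2, 5.8]
grip_width: 0.505
```

```bash
python3 -m creep '[[0,0,-0.0002,0,0,-6,1],[0,0,-0.0005,0,0,-12,1],[0,0,-0.0005,0,0,-12,1]]'; python3 -m creep '[[0,0,-0.0002,0,0,-6,1],[0,0,-0.0005,0,0,-12,1],[0,0,-0.0005,0,0,-12,1]]'
```

```text
time_s: 10.73
ee_pos: [0.5363, 0.1809, 0.0888]
ee_rot: [0.259, -3.131, 0.001]
contact_force: [-2.0, -1.6, 6.0]
grip_width: 0.505
time_s: 10.98
ee_pos: [0.5361, 0.181, 0.0891]
ee_rot: [0.584, -3.086, 0.0]
contact_force: [-3.7, -2.2, 5.2]
grip_width: 0.506
```

```bash
python3 -m creep '[[0,0,-0.0001,0,0,-4,1],[0,0,-0.0003,0,0,-8,1],[0,0,-0.0003,0,0,-8,1]]'
```

```text
time_s: 11.23
ee_pos: [0.5362, 0.1808, 0.0892]
ee_rot: [0.792, -3.039, 0.001]
contact_force: [-2.1, -2.6, 1.9]
grip_width: 0.507
```

```bash
python3 -m creep '[[0,0,0.0002,0,0,-2,1],[0,0,0.0003,0,0,-4,1],[0,0,0.0003,0,0,-4,1]]'; python3 -m creep '[[0,0,0,0,0,-2,1],[0,0,0,0,0,-4,1],[0,0,0,0,0,-4,1]]'
```

```text
time_s: 11.48
ee_pos: [0.5362, 0.1809, 0.0889]
ee_rot: [0.899, -3.009, 0.001]
contact_force: [-2.2, -2.8, 1.1]
grip_width: 0.507
time_s: 11.73
ee_pos: [0.5362, 0.181, 0.0889]
ee_rot: [1.002, -2.977, 0.0]
contact_force: [-2.7, -3.0, -0.6]
grip_width: 0.511
```

```bash
python3 -m creep '[[0,0,0.001,0,0,-1,1],[0,0,0.001,0,0,-2,1]]'; python3 -m creep '[[0,0,0.001,0,0,-1,1],[0,0,0.001,0,0,-2,1]]'
```

```text
time_s: 11.9
ee_pos: [0.5363, 0.181, 0.0879]
ee_rot: [1.053, -2.959, 0.001]
contact_force: [-3.4, -2.0, -1.9]
grip_width: 0.504
time_s: 12.07
ee_pos: [0.5363, 0.1808, 0.0869]
ee_rot: [1.105, -2.94, 0.001]
contact_force: [-3.9, -4.2, -1.2]
grip_width: 0.505
```

```bash
python3 -m creep '[[0,0,0.001,0,0,-1,1],[0,0,0.0015,0,0,-1,1]]'; python3 -m creep '[[0,0,0.001,0,0,0,1],[0,0,0.0015,0,0,0,1]]'; python3 -m creep '[[0,0,0.001,0,0,0,1],[0,0,0.001,0,0,0,1]]'
```

```text
time_s: 12.23
ee_pos: [0.5364, 0.1807, 0.0855]
ee_rot: [1.131, -2.931, 0.001]
contact_force: [-2.5, -6.4, 3.5]
grip_width: 0.506
time_s: 12.4
ee_pos: [0.5364, 0.1806, 0.084]
ee_rot: [1.129, -2.931, 0.001]
contact_force: [-3.2, -5.6, 3.7]
grip_width: 0.51
time_s: 12.57
ee_pos: [0.5363, 0.1806, 0.0829]
ee_rot: [1.129, -2.931, 0.001]
contact_force: [-2.6, -6.0, 1.8]
grip_width: 0.504
```

```bash
python3 -m creep '[[0,0,0.001,0,0,0,1],[0,0,0.001,0,0,0,1]]'; python3 -m creep '[[0,0,0.0007,0,0,0,1],[0,0,0.0007,0,0,0,1]]';python3 - <<'E'
from h import *
goal([.5362,.1800,.082])
E
```

```text
time_s: 12.73
ee_pos: [0.5364, 0.1806, 0.0826]
ee_rot: [1.129, -2.931, 0.002]
contact_force: [-7.3, -7.5, 14.3]
grip_width: 0.505
time_s: 12.9
ee_pos: [0.5364, 0.1807, 0.0824]
ee_rot: [-1.129, 2.932, -0.002]
contact_force: [-10.4, -8.1, 24.4]
grip_width: 0.509
t 12.9 tcp [0.5364 0.1807 0.0824] jaw 2.306115946878537 z [ 0.0005 -0.0012 -1.    ] q7 1.464929169455703 w 0.5090564591574551 F [-10.3699  -8.0854  24.417 ] T [-2.0086  2.1194  0.0457]
shift mm [ 0.6368 -0.3685  0.4295] turn deg [array([-0.0709, -0.0232, -0.    ]), array([ -0.0364,   0.1113, 179.9999])]
```

```bash
python3 -m creep '[[0.0002,0,0,0,0,6,1],[0.0004,0,0,0,0,12,1],[0.0004,0,0,0,0,18,1],[0.0004,0,0,0,0,24,1],[0.0004,0,0,0,0,24,1]]';python3 -m creep '[[0,0,0.0003,0,0,6,1],[0,0,0.0005,0,0,12,1],[0,0,0.0008,0,0,18,1],[0,0,0.0011,0,0,24,1],[0,0,0.0011,0,0,24,1]]';python3 - <<'E'
from h import *
goal([.5362,.1800,.082])
E
```

```text
time_s: 13.32
ee_pos: [0.5363, 0.1806, 0.0817]
ee_rot: [-0.484, 3.104, -0.002]
contact_force: [-3.0, -5.9, 6.6]
grip_width: 0.504
time_s: 13.73
ee_pos: [0.5364, 0.1806, 0.0806]
ee_rot: [0.172, 3.136, -0.001]
contact_force: [-2.9, -5.4, 7.8]
grip_width: 0.505
t 13.7333 tcp [0.5364 0.1806 0.0806] jaw 1.4613693283662958 z [ 0.0008 -0.0008 -1.    ] q7 0.8757449352514048 w 0.5053242314611582 F [-2.9397 -5.3739  7.8327] T [-1.2424  0.7695 -0.1047]
shift mm [ 0.1187 -0.6226 -1.3652] turn deg [array([-0.0432,  0.0515,  0.    ]), array([  -0.0809,   -0.0679, -179.9999])]
```

```bash
python3 -m creep '[[0,-0.0002,0.0003,0,0,6,1],[0,-0.0003,0.0005,0,0,12,1],[0,-0.0003,0.0008,0,0,18,1],[0,-0.0003,0.0011,0,0,24,1],[0,-0.0003,0.0013,0,0,30,1],[0,-0.0003,0.0013,0,0,30,1]]';python3 -m creep '[[0,0,0.0003,0,0,6,1],[0,0,0.0005,0,0,12,1],[0,0,0.0008,0,0,18,1],[0,0,0.0011,0,0,24,1],[0,0,0.0013,0,0,30,1],[0,0,0.0013,0,0,30,1]]';python3 - <<'E'
from h import *
goal([.5362,.1800,.082])
E
```

```text
time_s: 14.23
ee_pos: [0.5365, 0.1808, 0.0793]
ee_rot: [0.977, 2.985, 0.0]
contact_force: [-3.3, -3.2, 6.8]
grip_width: 0.509
time_s: 14.73
ee_pos: [0.5366, 0.1808, 0.078]
ee_rot: [1.716, 2.63, 0.001]
contact_force: [-1.6, -2.0, 7.2]
grip_width: 0.505
t 14.7333 tcp [0.5366 0.1808 0.078 ] jaw 0.41459159775910154 z [ 0.0015 -0.0001 -1.    ] q7 0.18912617255169048 w 0.5052357353887507 F [-1.6143 -1.9801  7.2003] T [-0.5904  0.4803 -0.0063]
shift mm [-0.5408 -0.6854 -3.9972] turn deg [array([ 0.0782,  0.0417, -0.    ]), array([  0.0654,  -0.1229, 179.9999])]
```

```bash
python3 -m creep '[[0,0,0.0003,0,0,6,1],[0,0,0.0005,0,0,12,1],[0,0,0.0005,0,0,12,1]]';python3 -c "
from h import *
goal([.5362,.1800,.082])";python3 -m creep '[[0,0,0.0003,0,0,6,1],[0,0,0.0005,0,0,12,1],[0,0,0.0005,0,0,12,1]]';python3 -c "
from h import *
goal([.5362,.1800,.082])"
```

```text
time_s: 14.98
ee_pos: [0.5368, 0.1808, 0.0778]
ee_rot: [1.981, 2.436, 0.002]
contact_force: [-2.1, -1.3, 10.6]
grip_width: 0.506
t 14.9833 tcp [0.5368 0.1808 0.0778] jaw 0.2051649981064581 z [ 0.002   0.0002 -1.    ] q7 0.05274366940000808 w 0.5063836324530472 F [-2.0901 -1.2506 10.5617] T [-0.4613  0.511  -0.1327]
shift mm [-0.7124 -0.7432 -4.2364] turn deg [array([ 0.1152,  0.0132, -0.    ]), array([  0.0208,  -0.181 , 179.9999])]
time_s: 15.23
ee_pos: [0.537, 0.1809, 0.0776]
ee_rot: [2.225, 2.216, 0.003]
contact_force: [-3.9, -2.1, 17.8]
grip_width: 0.508
t 15.2333 tcp [0.537  0.1809 0.0776] jaw -0.0042551160773947865 z [ 0.0026  0.0003 -1.    ] q7 -0.0844924563352424 w 0.5078226335415921 F [-3.9244 -2.1165 17.8379] T [-0.5016  0.7651 -0.3162]
shift mm [-0.8828 -0.7488 -4.3809] turn deg [array([ 0.1477, -0.0198,  0.    ]), array([   0.0311,    0.232 , -179.9998])]
```

```bash
python3 - <<'E'
from h import *
p,d,c=snap('wrist','w5.png')
v,u=np.mgrid[0:420,0:560]; m=d>0
W=world(c,np.c_[u[m],v[m]],d[m]); C=p[m].astype(int)
yj=np.array([np.cos(np.radians(74.4)),np.sin(np.radians(74.4))]); xj=np.array([yj[1],-yj[0]])
q=W[:,:2]-np.array([.5363,.1808]); a=q@xj; b=q@yj
for lo in range(-90,90,6):
    s=(abs(a)<.015)&(b>lo/1000)&(b<(lo+6)/1000)&(W[:,2]<.079)&(W[:,2]>.04)
    if s.sum()>8: print(lo,s.sum(),np.median(W[s,2]).round(4))
s,d,c=snap('scene','s5.png')
a=s[150:310,140:340,::-1]; cv2.imwrite('pics/v5.png',np.vstack([p[100:420,80:480,::-1][:, :],cv2.resize(a,(400,320))]) if 0 else np.hstack([p[100:420,80:480,::-1],cv2.resize(a,(400,320),interpolation=3)]))
E
```

```text
-66 118 0.0683
-60 127 0.0686
-54 10 0.069
18 75 0.0763
24 206 0.0683
30 494 0.0683
36 656 0.0683
42 675 0.0683
48 695 0.0683
54 712 0.0679
60 748 0.0709
66 805 0.0722
72 769 0.0702
78 474 0.0471
84 410 0.0462
```

View pics/v5.png

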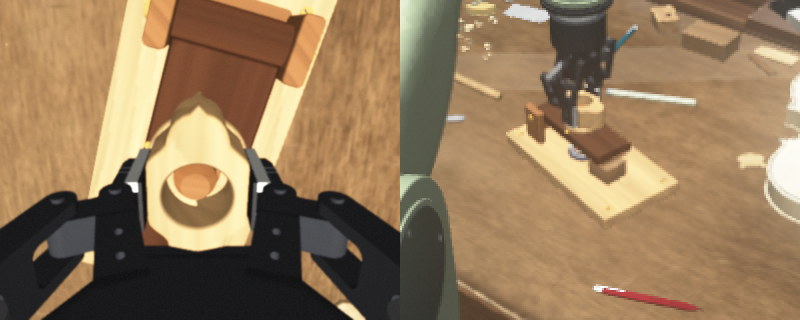

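Depth puts the strap at 0.068 m at both nose and heel, so it is level, and the nut sits on it with the post in its bore. I'll take the pressing force off and read the torque.

```bash
python3 -m creep '[[0,0,-0.0005,0,0,0,1],[0,0,-0.001,0,0,0,1],[0,0,-0.001,0,0,0,1]]';python3 -c "
from h import *
goal([.5362,.1800,.082])"; python3 -m creep '[[0,0,0,0,0,3,1],[0,0,0,0,0,6,1],[0,0,0,0,0,6,1]]';python3 -c "
from h import *
goal([.5362,.1800,.082])"
```

```text
time_s: 15.58
ee_pos: [0.5368, 0.1809, 0.078]
ee_rot: [2.217, 2.224, 0.002]
contact_force: [0.8, -0.3, 4.0]
grip_width: 0.508
t 15.5833 tcp [0.5368 0.1809 0.078 ] jaw 0.0032217780480129463 z [ 0.0018  0.0003 -1.    ] q7 -0.07985924502337077 w 0.5083471862477789 F [ 0.8413 -0.3426  4.0192] T [-0.2371 -0.2557 -0.028 ]
shift mm [-0.9246 -0.5526 -4.0082] turn deg [array([ 0.1019, -0.0182,  0.    ]), array([   0.0286,    0.16  , -179.9999])]
time_s: 15.83
ee_pos: [0.5366, 0.181, 0.0779]
ee_rot: [2.334, 2.102, 0.002]
contact_force: [0.7, -0.1, 5.1]
grip_width: 0.509
t 15.8333 tcp [0.5366 0.181  0.0779] jaw -0.10416330834781712 z [ 0.0013  0.0003 -1.    ] q7 -0.1509367502536864 w 0.5087140202639625 F [ 0.7393 -0.1473  5.0858] T [ 0.0245 -0.0752 -0.1081]
shift mm [-1.0521 -0.2474 -4.1102] turn deg [array([ 0.0713, -0.0263,  0.    ]), array([   0.0412,    0.112 , -179.9999])]
```

```bash
python3 -m creep '[[0,0,0,0,0,3,1],[0,0,0.0002,0,0,6,1],[0,0,0.0002,0,0,6,1]]';python3 -c "
from h import *
goal([.5362,.1800,.082])"; python3 -m creep '[[0,0,0,0,0,3,1],[0,0,0.0002,0,0,6,1],[0,0,0.0002,0,0,6,1]]';python3 -c "
from h import *
goal([.5362,.1800,.082])"
```

```text
time_s: 16.08
ee_pos: [0.5366, 0.1811, 0.0778]
ee_rot: [2.44, 1.978, 0.002]
contact_force: [-0.0, -0.1, 8.9]
grip_width: 0.506
t 16.0833 tcp [0.5366 0.1811 0.0778] jaw -0.20843244280835269 z [ 0.0014  0.0004 -1.    ] q7 -0.22024683214824953 w 0.5060971593894288 F [-0.0296 -0.0668  8.8902] T [ 0.044   0.0292 -0.1561]
shift mm [-1.1108 -0.17   -4.1985] turn deg [array([ 0.0751, -0.0396,  0.    ]), array([   0.0622,    0.118 , -179.9999])]
time_s: 16.33
ee_pos: [0.5366, 0.181, 0.0777]
ee_rot: [2.54, 1.847, 0.002]
contact_force: [-0.9, 0.6, 10.2]
grip_width: 0.504
t 16.3333 tcp [0.5366 0.181  0.0777] jaw -0.313230851847694 z [ 0.0015  0.0003 -1.    ] q7 -0.29039004494546505 w 0.503586946227505 F [-0.8978  0.6223 10.1663] T [-0.1052  0.1343 -0.2086]
shift mm [-1.0565 -0.1057 -4.2705] turn deg [array([ 0.0783, -0.0452,  0.    ]), array([   0.071 ,    0.1231, -179.9999])]
```

```bash
python3 -m creep '[[0,0,-0.0004,0,0,0,1],[0,0,-0.0006,0,0,3,1],[0,0,-0.0006,0,0,6,1],[0,0,-0.0006,0,0,6,1]]';python3 -c "
from h import *
goal([.5362,.1800,.082])"; python3 -m creep '[[0,0,0,0,0,3,1],[0,0,0.0001,0,0,6,1],[0,0,0.0001,0,0,6,1]]';python3 -c "
from h import *
goal([.5362,.1800,.082])"
```

```text
time_s: 16.67
ee_pos: [0.5362, 0.1806, 0.0778]
ee_rot: [2.633, 1.713, 0.0]
contact_force: [0.9, -1.6, -0.1]
grip_width: 0.505
t 16.6667 tcp [0.5362 0.1806 0.0778] jaw -0.4173569636065539 z [ 0.0004 -0.0004 -1.    ] q7 -0.3609639694164051 w 0.5047530921885583 F [ 0.8812 -1.6072 -0.0642] T [-0.3201 -0.2411 -0.2052]
shift mm [-0.5834  0.2112 -4.2446] turn deg [array([ 0.0309,  0.0126, -0.    ]), array([  0.0198,  -0.0485, 180.    ])]
time_s: 16.92
ee_pos: [0.5362, 0.1806, 0.0776]
ee_rot: [2.718, 1.574, 0.0]
contact_force: [1.3, -2.2, -2.7]
grip_width: 0.51
t 16.9167 tcp [0.5362 0.1806 0.0776] jaw -0.5207191445391027 z [ 0.0004 -0.0005 -1.    ] q7 -0.43129169821757646 w 0.509503976416448 F [ 1.333  -2.1564 -2.6621] T [-0.3657 -0.378  -0.3611]
shift mm [-0.5165  0.2567 -4.3531] turn deg [array([ 0.0318,  0.0122, -0.    ]), array([  0.0192,  -0.0499, 180.    ])]
```

```bash
python3 -m creep '[[0,0,0,0,0,0,0.6],[0,0,0,0,0,0,0.3],[0,0,0,0,0,0,0],[0,0,0,0,0,0,0],[0,0,0,0,0,0,0],[0,0,-0.01,0,0,0,0],[0,0,-0.04,0,0,0,0],[0,0,-0.08,0,0,0,0],[0,0,-0.11,0,0,0,0],[-0.05,0,-0.13,0,0,0,0],[-0.05,0,-0.13,0,0,0,0],[-0.05,0,-0.13,0,0,0,0]]'; python3 - <<'E'
from h import *
goal([.5362,.1800,.082])
p,d,c=snap('wrist','w6.png')
v,u=np.mgrid[0:420,0:560]; m=d>0
W=world(c,np.c_[u[m],v[m]],d[m])
yj=np.array([np.cos(np.radians(74.4)),np.sin(np.radians(74.4))]); xj=np.array([yj[1],-yj[0]])
q=W[:,:2]-np.array([.5363,.1808]); a=q@xj; b=q@yj
for lo in range(-90,70,8):
    s=(abs(a)<.015)&(b>lo/1000)&(b<(lo+8)/1000)&(W[:,2]>.04)
    if s.sum()>8: print(lo,s.sum(),np.median(W[s,2]).round(4))
n=W[(np.hypot(*q.T)<.045)&(W[:,2]>.1)&(W[:,2]<.125)]; print('nut top',np.median(n[:,2]),cv2.minAreaRect((n[:,:2]*1000).astype(np.float32)))
s,_,_=snap('scene'); a=s[150:310,140:340,::-1]
cv2.imwrite('pics/v6.png',np.hstack([p[0:320,80:480,::-1],cv2.resize(a,(400,320),interpolation=3)]))
E
```

```text
time_s: 17.92
ee_pos: [0.5108, 0.1348, 0.2103]
ee_rot: [2.719, 1.571, 0.003]
contact_force: [0.5, 0.1, 1.0]
grip_width: 0.998
t 17.9167 tcp [0.5108 0.1348 0.2103] jaw -0.5229062514248931 z [ 0.0022  0.0002 -1.    ] q7 -0.43889452884742697 w 0.9975135939974028 F [0.4827 0.0619 1.0077] T [ 0.0131 -0.0362 -0.0299]
shift mm [ 51.6697  -0.7761 128.387 ] turn deg [array([ 0.1059, -0.0716,  0.0001]), array([   0.1125,    0.1663, -179.9998])]
-90 24 0.0461
-82 55 0.0675
-74 233 0.0684
-66 243 0.0684
-58 238 0.0684
-50 3275 0.2934
-42 6613 0.3042
-34 265 0.1096
-26 326 0.1097
-18 427 0.1071
-10 344 0.0976
-2 358 0.0977
6 371 0.095
14 400 0.1097
22 349 0.1095
30 250 0.0696
38 314 0.0684
46 322 0.0685
54 342 0.0683
62 356 0.0717
nut top 0.10943261939930982 ((536.1365356445312, 180.86260986328125), (75.34344482421875, 43.79096221923828), 60.50824737548828)
```

View pics/v6.png

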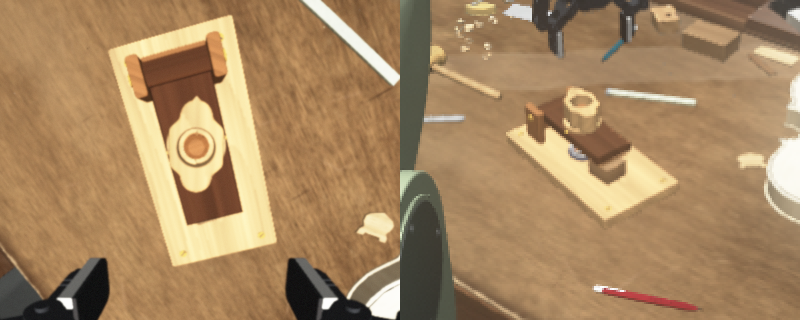

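The nut stands centred and upright on the post, top at 0.1095 m, so its underside is at about 0.070 m. The strap is level and nothing else has moved. Handing in.

```bash
python3 -c "
from workcell import *
print(hand_in(), observe()['time_s'])"
```

```text
the job is handed in; nothing more can be done
the job is handed in; nothing more can be done
```

The corner block is clamped, the nut is let go, and the job is handed in. It took about 18 s on the robot's clock and no verdict was reported.

**What I did:** I set the wing nut on the post and pressed it on with about 5–8 N. Turning it back about 2.3 rad, I felt the press force fade and the nut drop about 6.5 mm. The hardest push during the drop was about 24 N by the wrist reading. I then ran it on clockwise about 2.8 rad, to about 0.36 N m with no downward push, and released it.

**Last checks:**
- **Nut:** its centre is within 0.3 mm of where I measured the post. Its top is at 109.5 mm, which puts its underside at about 70 mm, the height of the seat. It kept its angle after release.
- **Strap:** level at 68.4 mm from heel to nose.
- **Robot:** clear of everything. In the last two views nothing else had visibly moved; not every tool showed in them.

**Not confirmed or not in agreement:**
- **Block force:** I could not measure it. Going by the final torque it is roughly 10 N.
- **Step 1:** I never measured the nut's height in the step 1 window directly. I inferred it from the arm's height, good to about 1 mm.
- **Post position:** the centre of the base board plus the stated 18 mm missed the post by about 4–5 mm. I used the post as the cameras saw it, and the nut fitted there.

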